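# Grade cleaned fittings on the tilting sieve

## Task

The pipe fittings have come out of the cleaning bath mixed with the little steel balls from their check valves; grade them on the tilting sieve. Lift the red handle only a little at first, so that all six balls roll onto the bars and drop through into the blue pan while the three fittings stay on the tray, then lift it steeply until the fittings slide off the lip into the white box. Finally lower the tray gently back onto its rest (do not let it drop) and let go of it, leaving the other things on the bench where they are.

Things in the scene. Friction and masses are not known exactly. Their poses are not given: they have to be found in the camera images.
- sieve_stand: Fixed stand of the tilting sieve: grey base plate 350 x 160 x 8 mm, two aluminium cheeks 100 mm high that carry the tray's pivot, a blue pan and a white box. Origin: underside of the base plate, near its middle; z up; +x points downhill, from the handle to the white box; y runs along the pivot axis.
- catch_in (a point): Middle of the inner floor of the blue pan, which is part of the stand, under the tray's bars: 104 mm along the stand's x, 132 mm along y, rim 54 mm and floor 11 mm above the bench. In the stand's frame: x -33.5 mm.
- box_in (a point): Middle of the inner floor of the white box, which is part of the stand, beyond and below the tray's lip: 146 mm along the stand's x, 136 mm along y, rim 54 mm and floor 11 mm above the bench. In the stand's frame: x 93 mm.
- pivot (a point): Middle of the tray's pivot axis, which is level and runs along the stand's y axis; in the stand's frame at x 20, z 77 mm. The stand's frame of axes holds here too. Does not move.
- grip (a point): Middle of the tray handle's red round grip: 18 mm diameter, 72 mm long, along the stand's y, free between brackets 41 mm either side; 41 mm behind the tray's rear wall, 17 mm above its rim. Pinch it across its diameter from above; it turns between upright fingers. At rest 226 mm uphill of the pivot axis, 40 mm above it; moves about it on a circle of 230 mm radius, up and downhill.
- bars (a point): On the steel tray, middle of the upper edge where plain floor ends and the sieve begins: seven 5 mm bars with 11 mm gaps, 96 mm long, ending freely at the lip 16 mm past the pivot, over the white box; they rise 5 degrees downhill at rest. Uphill: 105 x 123 mm plain floor, level and 70 mm over the bench at rest, with walls 30 mm high.
- sieve_tray (a joint): Tilt of the tray in rad: 0 = resting level on rubber buffers, grows as the handle is lifted, stop at 1.25. It falls back if released; the handle needs about 4 N. All balls have rolled off and dropped through by 0.25; a fitting starts to slide at 0.43 to 0.63 by friction and may hang on the bars until about 0.9; so 0.3 sieves the balls and 1.1 clears the fittings.
- ball_1: Bright steel check-valve ball, 9 mm diameter, 10 g; origin at its centre. Starts on the tray's plain floor, downhill of the fittings.
- ball_2: Bright steel check-valve ball, 9 mm diameter, 10 g; origin at its centre. Starts on the tray's plain floor, downhill of the fittings.
- ball_3: Bright steel check-valve ball, 9 mm diameter, 10 g; origin at its centre. Starts on the tray's plain floor, downhill of the fittings.
- ball_4: Bright steel check-valve ball, 9 mm diameter, 10 g; origin at its centre. Starts on the tray's plain floor, downhill of the fittings.
- ball_5: Bright steel check-valve ball, 9 mm diameter, 10 g; origin at its centre. Starts on the tray's plain floor, downhill of the fittings.
- ball_6: Bright steel check-valve ball, 9 mm diameter, 10 g; origin at its centre. Starts on the tray's plain floor, downhill of the fittings.
- fitting_brass: Brass pipe adapter lying on its side on the tray's floor: hexagon 19 mm across flats, 14 mm spigots, 34 mm long, 80 g; origin at the end of its thread, on its axis; its z axis runs along it.
- fitting_steel: Bright steel pipe adapter lying on its side on the tray's floor: hexagon 22 mm across flats, 16 mm spigots, 36 mm long, 90 g; origin at the end of its thread, on its axis; its z axis runs along it.
- fitting_short: Short brass pipe adapter lying on its side on the tray's floor, 18 x 30 x 16 mm, 50 g, long along its y; origin in the middle of its underside.
- leak_fluid: Bystander: amber dropper bottle with a black cap, 33 mm across, 102 mm tall, standing behind the sieve; origin in the middle of its base.
- thread_tape: Bystander: white and blue roll of thread tape lying flat, 54 mm across, 14 mm high; origin in the middle of its underside.
- yellow_cap: Bystander: yellow port cap, 19 x 29 x 13 mm; origin in its underside.

How it is judged:
On the way, in this order (a step that is already met when the one before it is completed fails the run):
1. All six balls have dropped through the bars into the blue pan, and all three fittings are still on the tray (x of ball_1 in the frame of sieve_stand between -0.087 and 0.02 m and y of ball_1 in the frame of sieve_stand between -0.068 and 0.068 m and height (world z) of each of ball_1, ball_2, ball_3, ball_4, ball_5, ball_6 below 0.05 m and x of ball_2 in the frame of sieve_stand between -0.087 and 0.02 m and y of ball_2 in the frame of sieve_stand between -0.068 and 0.068 m and x of ball_3 in the frame of sieve_stand between -0.087 and 0.02 m and y of ball_3 in the frame of sieve_stand between -0.068 and 0.068 m and x of ball_4 in the frame of sieve_stand between -0.087 and 0.02 m and y of ball_4 in the frame of sieve_stand between -0.068 and 0.068 m and x of ball_5 in the frame of sieve_stand between -0.087 and 0.02 m and y of ball_5 in the frame of sieve_stand between -0.068 and 0.068 m and x of ball_6 in the frame of sieve_stand between -0.087 and 0.02 m and y of ball_6 in the frame of sieve_stand between -0.068 and 0.068 m and height (world z) of each of fitting_brass, fitting_steel, fitting_short above 0.062 m and x of each of fitting_brass, fitting_steel, fitting_short in the frame of sieve_stand below 0.02 m), for 0.2 s.
2. All three fittings have been tipped into the white box (x of fitting_brass in the frame of sieve_stand between 0.018 and 0.168 m and y of fitting_brass in the frame of sieve_stand between -0.068 and 0.068 m and height (world z) of each of fitting_brass, fitting_steel, fitting_short below 0.054 m and x of fitting_steel in the frame of sieve_stand between 0.018 and 0.168 m and y of fitting_steel in the frame of sieve_stand between -0.068 and 0.068 m and x of fitting_short in the frame of sieve_stand between 0.018 and 0.168 m and y of fitting_short in the frame of sieve_stand between -0.068 and 0.068 m), for 0.2 s.
At the end, for the whole second after the job is handed in: All six balls lie in the blue pan and all three fittings in the white box, at rest; the tray is back down on its rest (tilt under 0.05 rad) (all of step 2 and x of ball_1 in the frame of sieve_stand between -0.087 and 0.02 m and y of ball_1 in the frame of sieve_stand between -0.068 and 0.068 m and height (world z) of each of ball_1, ball_2, ball_3, ball_4, ball_5, ball_6 below 0.05 m and x of ball_2 in the frame of sieve_stand between -0.087 and 0.02 m and y of ball_2 in the frame of sieve_stand between -0.068 and 0.068 m and x of ball_3 in the frame of sieve_stand between -0.087 and 0.02 m and y of ball_3 in the frame of sieve_stand between -0.068 and 0.068 m and x of ball_4 in the frame of sieve_stand between -0.087 and 0.02 m and y of ball_4 in the frame of sieve_stand between -0.068 and 0.068 m and x of ball_5 in the frame of sieve_stand between -0.087 and 0.02 m and y of ball_5 in the frame of sieve_stand between -0.068 and 0.068 m and x of ball_6 in the frame of sieve_stand between -0.087 and 0.02 m and y of ball_6 in the frame of sieve_stand between -0.068 and 0.068 m and value of joint sieve_tray below 0.05 rad and linear speed of each of ball_1, ball_2, ball_3, ball_4, ball_5, ball_6, fitting_brass, fitting_steel, fitting_short below 0.03 m/s); the robot touches nothing.
It fails at once if The tray is dropped (it falls faster than 4 rad/s) (velocity of joint sieve_tray below -4 rad/s).
It fails at once if The dropper bottle is displaced by more than 30 mm (distance of leak_fluid from where it was at the start of the episode above 0.03 m).
It fails at once if The roll of thread tape is displaced by more than 30 mm (distance of thread_tape from where it was at the start of the episode above 0.03 m).
It fails at once if The yellow cap is displaced by more than 30 mm (distance of yellow_cap from where it was at the start of the episode above 0.03 m).
It also fails if it takes over 48 s, if anything falls off the work surface, if the arm or the gripper's body presses on something with over 40 N, if the wrist force passes 120 N, or if a joint passes its speed limit or range.

## Robot

A 6-joint arm with a two-finger parallel gripper is mounted at the origin on a cart in front of the work surface, level with it; the furniture and walls round the work are solid. World frame = base frame: x ahead of the robot, y to its left, z up, the work surface at z = 0. Lengths are in m, angles in rad, forces in N, time in s.
With the tool pointing down it reaches from about 0.35 to 0.975 m from the base axis. Payload 4.9 kg.
Tool frame: the origin (TCP) lies on the front face of the gripper's body, between the roots of the fingers; the fingertips stand 73 mm ahead of it and the grasp point (between the pads) lies 54 mm ahead of it (arm.grip_point_offset is the distance from the TCP to the grasp point, in m); z points along the fingers, y is the line along which they close (so a half turn about z gives the same grasp; the last joint's range is limited). The gripper opens to 85 mm and grips with 20 to 120 N. Pads are 22 mm wide; open, the fingers measure 114 mm over their backs; the gripper's body (76 mm by 85 mm) begins 54 mm behind the grasp point. The pads swing forward as they close: fully open they stand 13 mm farther back than shut.
Start: joints at [-1.428, 0.053, 1.613, -0, 1.476, -0.119], TCP at [0.162, -0.604, 0.304] pointing down, gripper open.
Joint ranges: [-3.01, 3.01], [-1.01, 2.22], [0.06, 2.58], [-1.02, 4.17], [0.09, 2.62], [-3.14, 3.14]. Speed limits (rad/s): [2.57, 2.57, 3.14, 3.14, 3.14, 3.14].

## Interface

Orientations are given as a rotation vector (axis times angle).
In Python, from bench import readout, eyes, close_job, arm gives the robot as it stands.
- The arm moves only by the shell command python3 -m creep 'ROWS' [FORCE]. ROWS is JSON, a list of rows, each a list of 7 numbers: the shift along the world's x, y, z in m, then the turn, a rotation vector about the world's x, y, z in rad, then the finger opening in m, from 0 to 0.0854. A call has exactly 10 rows; each row shifts and turns the commanded pose from where the row before left it; what a row does not reach is not made up. A row lasts 1/10 s, in which the tool goes at most 50 mm and 8.59 degrees, less where a joint would pass 70% of its speed; a pose out of reach is approached as far as the arm can. A call is refused whole if a number of a shift passes 0.05 or a number of a turn 0.15, either way. A call with a gripper value outside its range is refused whole. The fingers move at their own pace and stop on an object; FORCE is the grip in N (left out, the last holds). Time passes only in rows, so rows that do not move let the fingers close, or fill a call up. It gives the time, the measured TCP pose, the force, the opening and the grip force at its end, in the units of the state.
- readout.get_state(): the state, without advancing time (a new reading comes with each control period).
- eyes.grab_frame(name): name is "scene" or "top"; returns the picture (480x640x3 uint8, red, green, blue); there is no depth.
- eyes.calibration(name): a dict with "fx", "fy", "cx", "cy" (pixels), "rvec" (rotation vector, rad) and "tvec" (3), from world to camera coordinates, as OpenCV has them. Camera axes: x right, y down, z forward; pixel columns grow to the right and rows downward; lengths in m; the calibration is good to about 2 mm. A picture is of the moment at which its call begins. calibration takes no time and is no camera call.
- close_job(): hands the job in; it is judged then, once.
The state is a dict: "clock": time; "q": joint angles; "dq": joint speeds; "joint_efforts": joint torques, N m; "tool_pos": TCP position; "ee_rot": TCP orientation; "force": force on the tool from outside, world axes, zero at the start; "ft_torque": the same for the moment, N m; "finger_gap": opening from 0.0 (shut) to 1.0 (fully open); "grasp_force": force on a finger pad.
Only numpy, scipy, OpenCV 4.12 (cv2) and the standard library are available. Lean on these libraries where they do the work, as an engineer would, in place of code of your own. Each camera call takes 0.05 s, during which the arm holds its last target. There are 200 camera calls.

## Working session

There is one attempt and no reset: what is moved stays moved. The work goes in short steps, Python scripts to look and compute and a shell command to move; the robot and the scene stay as the last step left them, time stands still between calls to the robot, and variables do not carry over. Pictures are saved under pics/ and viewed, at most 10 in all, crops included, and the job is handed in when it is done.

```bash
mkdir -p pics
python3 - <<'E'
from bench import readout,eyes,arm
import cv2
for n in("scene","top"):
    cv2.imwrite(f"pics/{n}0.png",eyes.grab_frame(n)[:,:,::-1]); print(eyes.calibration(n))
s=readout.get_state();print({k:s[k] for k in("clock","tool_pos","ee_rot","finger_gap")},arm.grip_point_offset)
E
```

```text
{'fx': 500.3152013013994, 'fy': 500.3152013013994, 'cx': 320.5078185672404, 'cy': 241.49610557575485, 'rvec': array([ 1.45411261, -1.62143291,  1.01300211]), 'tvec': array([0.01354896, 0.3145658 , 0.61726883])}
{'fx': 519.6371583532989, 'fy': 519.6371583532989, 'cx': 318.8625891885122, 'cy': 236.05300367765827, 'rvec': array([ 2.1560211 , -2.05508402,  0.21594792]), 'tvec': array([-0.04880688,  0.54283115,  1.25141806])}
{'clock': 0.1, 'tool_pos': array([ 0.16171254, -0.60329053,  0.30280318]), 'ee_rot': array([-3.11293957e+00, -4.09800809e-01,  1.17379031e-05]), 'finger_gap': 1.00346125411836} 0.0539
```

View pics/scene0.png

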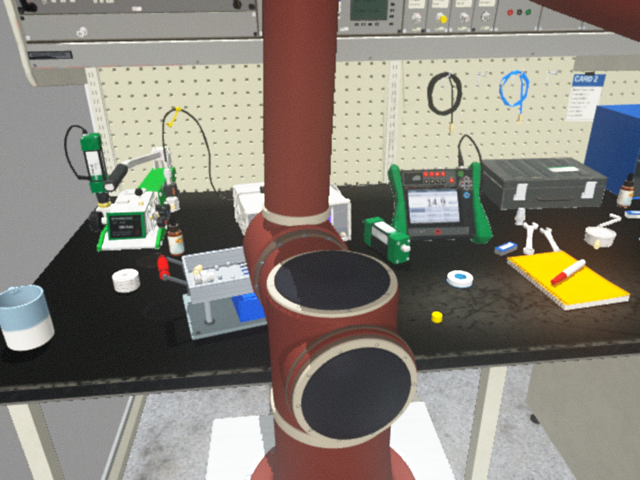

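View pics/top0.png

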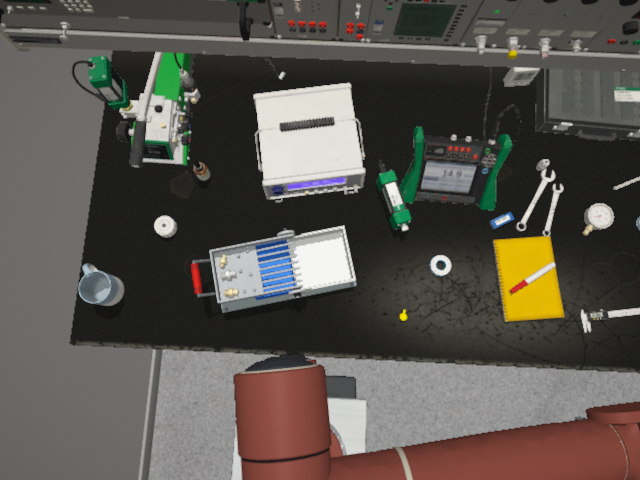

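```bash
cat > h.py <<'E'
import numpy as np,cv2
from bench import readout,eyes
from scipy.spatial.transform import Rotation as R
def world(n,px,z):
    c=eyes.calibration(n);M=cv2.Rodrigues(c["rvec"])[0]
    d=M.T@np.array([(px[0]-c["cx"])/c["fx"],(px[1]-c["cy"])/c["fy"],1]);o=-M.T@c["tvec"]
    return o+d*(z-o[2])/d[2]
def project(n,P):
    c=eyes.calibration(n);K=np.array([[c["fx"],0,c["cx"]],[0,c["fy"],c["cy"]],[0,0,1]])
    return cv2.projectPoints(np.float64(P).reshape(-1,1,3),c["rvec"],c["tvec"],K,None)[0][:,0]
def red(im,x0,x1,y0,y1):
    h=cv2.cvtColor(im,cv2.COLOR_RGB2HSV);m=((h[...,0]<8)|(h[...,0]>172))&(h[...,1]>150)&(h[...,2]>90)
    k=np.zeros_like(m);k[y0:y1,x0:x1]=1;ys,xs=np.nonzero(m&k);return np.c_[xs,ys]
E
python3 - <<'E'
from h import *
im=cv2.imread("pics/top0.png")[:,:,::-1]
p=red(im,170,225,240,310);r=cv2.minAreaRect(p.astype(np.float32));print(len(p),p.mean(0),r)
g=world("top",p.mean(0),.117);print("grip",g)
b=cv2.boxPoints(r);print([world("top",q,.117).round(4) for q in b])
im=cv2.imread("pics/scene0.png")[:,:,::-1]
q=red(im,140,180,240,300);print(len(q),q.mean(0),"proj",project("scene",g))
# grip from both views
for z in(.107,.112,.117,.122,.127):print(z,project("scene",world("top",p.mean(0),z)))
s=readout.get_state();print(R.from_rotvec(s["ee_rot"]).as_matrix().round(3))
c=cv2.cvtColor(cv2.imread("pics/top0.png")[210:330,150:370],cv2.COLOR_BGR2RGB)[:,:,::-1]
cv2.imwrite("pics/crop.png",cv2.resize(c,None,fx=3.6,fy=3.6,interpolation=2))
E
```

```text
239 [195.86192469 278.0460251 ] ((195.91998291015625, 277.94000244140625), (29.839908599853516, 8.061017036437988), 81.8698959350586)
grip [0.41657206 0.26192065 0.117     ]
[array([0.45  , 0.2796, 0.117 ]), array([0.4536, 0.2609, 0.117 ]), array([0.3841, 0.2442, 0.117 ]), array([0.3805, 0.2627, 0.117 ])]
214 [162.59345794 265.96728972] proj [[162.24973754 266.19691167]]
0.107 [[161.79810133 270.74231243]]
0.112 [[162.02328652 268.47598189]]
0.117 [[162.24973754 266.19691167]]
0.122 [[162.47746509 263.90499405]]
0.127 [[162.70648    261.60012008]]
[[ 0.966  0.259 -0.   ]
 [ 0.259 -0.966  0.002]
 [ 0.    -0.002 -1.   ]]
```

View pics/crop.png

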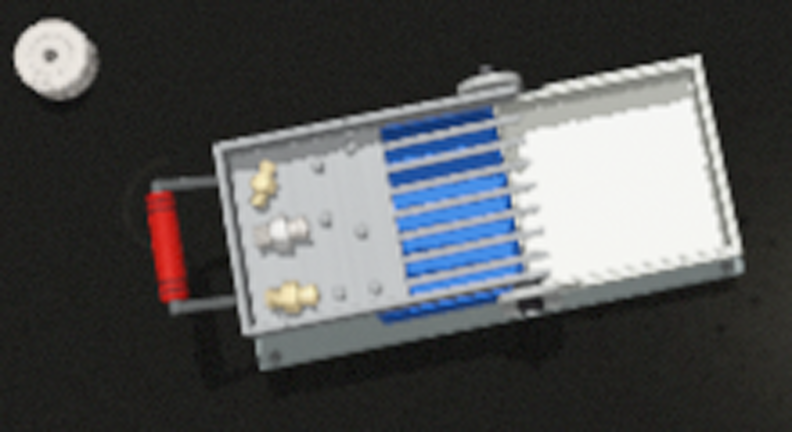

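```bash
python3 - <<'E'
from h import *
def ang(a,b,z): 
    d=world("top",b,z)-world("top",a,z);return np.degrees(np.arctan2(d[0],-d[1])),np.linalg.norm(d)
f=lambda u,v:(150+u/3.6,210+v/3.6)
print("base edge",ang(f(262,368),f(740,270),.008))
print("tray wall",ang(f(215,145),f(245,333),.10))
print("box far",ang(f(700,57),f(742,255),.054), "bars edge",ang(f(380,128),f(408,292),.07))
print("bottle",world("top",(202,172),.1))
c=np.float64([[0,0]])
p=red(cv2.imread("pics/top0.png")[:,:,::-1],170,225,240,310).astype(float)
w=np.array([world("top",q,.12)[:2] for q in p]);_,_,v=np.linalg.svd(w-w.mean(0));print("grip axis",v[0],np.degrees(np.arctan2(v[0,1],v[0,0])))
E
python3 -m creep '[[0.029,0.035,0,0,0,0,0.04],[0.029,0.035,0,0,0,0,0.04],[0.029,0.035,0,0,0,0,0.04],[0.029,0.035,0,0,0,0,0.04],[0.029,0.035,0,0,0,0,0.04],[0.029,0.035,0,0,0,0,0.04],[0.029,0.035,0,0,0,0,0.04],[0.029,0.035,0,0,0,0,0.04],[0.029,0.035,0,0,0,0,0.04],[0.029,0.035,0,0,0,0,0.04]]'
```

```text
base edge (np.float64(14.328098588704588), np.float64(0.3450108942681484))
tray wall (np.float64(-75.86031838763628), np.float64(0.128507703668252))
box far (np.float64(-76.14444129603787), np.float64(0.1428161529436658)) bars edge (np.float64(-76.30007443383913), np.float64(0.115374141330558))
bottle [0.68540206 0.27691886 0.1       ]
grip axis [-0.97100736 -0.2390496 ] -166.16954618833316
clock: 1.1
tool_pos: [0.4525, -0.2519, 0.3035]
ee_rot: [-3.115, -0.41, 0.0]
force: [-0.2, -0.9, 0.4]
finger_gap: 0.471
grasp_force: 0.0
```

```bash
python3 -m creep '[[-0.0035,0.049,0,0,0,-0.0016,0.04],[-0.0035,0.049,0,0,0,-0.0016,0.04],[-0.0035,0.049,0,0,0,-0.0016,0.04],[-0.0035,0.049,0,0,0,-0.0016,0.04],[-0.0035,0.049,0,0,0,-0.0016,0.04],[-0.0035,0.049,0,0,0,-0.0016,0.04],[-0.0035,0.049,0,0,0,-0.0016,0.04],[-0.0035,0.049,0,0,0,-0.0016,0.04],[-0.0035,0.049,0,0,0,-0.0016,0.04],[-0.0035,0.049,0,0,0,-0.0016,0.04]]'
```

```text
clock: 2.1
tool_pos: [0.4159, 0.2383, 0.3036]
ee_rot: [3.118, 0.386, 0.0]
force: [1.0, -1.1, -0.1]
finger_gap: 0.466
grasp_force: 0.0
```

```bash
python3 -m creep '[[0.0007,0.0236,0,0,0,0,0.04],[0,0,-0.03,0,0,0,0.04],[0,0,-0.03,0,0,0,0.04],[0,0,-0.02,0,0,0,0.04],[0,0,-0.01,0,0,0,0.04],[0,0,0,0,0,0,0.04],[0,0,0,0,0,0,0.04],[0,0,0,0,0,0,0.04],[0,0,0,0,0,0,0.04],[0,0,0,0,0,0,0.04]]' 40
python3 - <<'E'
from h import *
a=eyes.grab_frame("scene")[200:350,110:290,::-1];b=eyes.grab_frame("top")[200:350,120:300,::-1]
cv2.imwrite("pics/c2.png",cv2.resize(np.hstack([a,b]),(800,333),interpolation=2))
E
```

```text
clock: 3.1
tool_pos: [0.4179, 0.2601, 0.2149]
ee_rot: [-3.117, -0.385, -0.003]
force: [0.5, -0.2, -0.3]
finger_gap: 0.47
grasp_force: 0.0
```

View pics/c2.png

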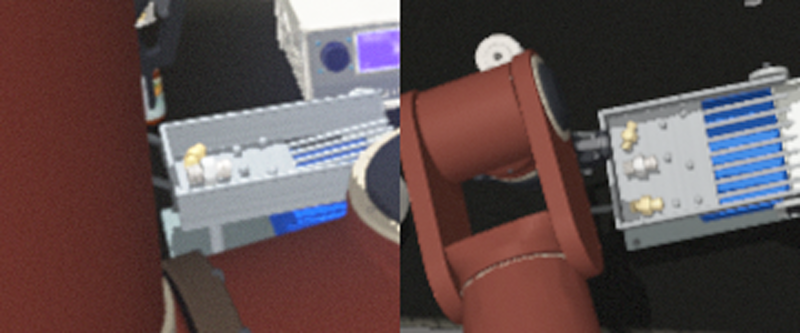

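```bash
python3 -m creep '[[-0.001,0.0015,-0.012,0,0,0,0.04],[0,0,-0.012,0,0,0,0.04],[0,0,-0.01,0,0,0,0.04],[0,0,-0.01,0,0,0,0.04],[0,0,0,0,0,0,0.04],[0,0,0,0,0,0,0.03],[0,0,0,0,0,0,0.025],[0,0,0,0,0,0,0.02],[0,0,0,0,0,0,0.02],[0,0,0,0,0,0,0.02]]' 40
```

```text
clock: 4.2
tool_pos: [0.4166, 0.2615, 0.1703]
ee_rot: [-3.118, -0.385, -0.001]
force: [0.6, 0.1, 0.7]
finger_gap: 0.238
grasp_force: 0.0
```

```bash
python3 -m creep '[[0,0,0,0,0,0,0.016],[0,0,0,0,0,0,0.012],[0,0,0,0,0,0,0.01],[0,0,0,0,0,0,0.01],[0,0,0,0,0,0,0.01],[0,0,0,0,0,0,0.01],[0,0,0,0,0,0,0.01],[0,0,0,0,0,0,0.01],[0,0,0,0,0,0,0.01],[0,0,0,0,0,0,0.01]]' 30
python3 - <<'E'
import numpy as np
d=np.array([.244,-.970])
for t in(.05,.1,.15,.2,.25,.3,.4,.5,.6,.7,.8,.9,1,1.1):
    x=-.226*np.cos(t)+.04*np.sin(t)+.226; z=.226*np.sin(t)+.04*np.cos(t)-.04
    print(t,(x*d).round(4),round(z,4))
E
```

```text
clock: 5.2
tool_pos: [0.4166, 0.2615, 0.1703]
ee_rot: [-3.118, -0.385, -0.001]
force: [-2.3, -0.4, 5.3]
finger_gap: 0.201
grasp_force: 29.4
0.05 [ 0.0006 -0.0022] 0.0112
0.1 [ 0.0012 -0.005 ] 0.0224
0.15 [ 0.0021 -0.0083] 0.0333
0.2 [ 0.003  -0.0121] 0.0441
0.25 [ 0.0041 -0.0164] 0.0547
0.3 [ 0.0053 -0.0213] 0.065
0.4 [ 0.0082 -0.0324] 0.0849
0.5 [ 0.0114 -0.0454] 0.1035
0.6 [ 0.0151 -0.0602] 0.1206
0.7 [ 0.0193 -0.0765] 0.1362
0.8 [ 0.0237 -0.0943] 0.15
0.9 [ 0.0285 -0.1133] 0.1619
1 [ 0.0336 -0.1334] 0.1718
1.1 [ 0.0388 -0.1544] 0.1796
```

```bash
python3 -m creep '[[0.0001,-0.0003,0.0022,0,0,0,0.01],[0.0001,-0.0004,0.0022,0,0,0,0.01],[0.0001,-0.0004,0.0023,0,0,0,0.01],[0.0001,-0.0005,0.0022,0,0,0,0.01],[0.0001,-0.0006,0.0023,0,0,0,0.01],[0.0001,-0.0005,0.0022,0,0,0,0.01],[0.0001,-0.0006,0.0022,0,0,0,0.01],[0.0002,-0.0006,0.0023,0,0,0,0.01],[0.0002,-0.0006,0.0022,0,0,0,0.01],[0.0002,-0.0005,0.0023,0,0,0,0.01]]'
python3 -m creep '[[0.0002,-0.0006,0.0022,0,0,0,0.01],[0.0002,-0.0006,0.0022,0,0,0,0.01],[0.0002,-0.0006,0.0022,0,0,0,0.01],[0.0002,-0.0007,0.0022,0,0,0,0.01],[0.0002,-0.0007,0.0022,0,0,0,0.01],[0.0002,-0.0008,0.0022,0,0,0,0.01],[0.0002,-0.0008,0.0022,0,0,0,0.01],[0.0002,-0.0009,0.0022,0,0,0,0.01],[0.0002,-0.0009,0.0022,0,0,0,0.01],[0.0002,-0.0009,0.0022,0,0,0,0.01]]'
python3 - <<'E'
from h import *
a=eyes.grab_frame("scene")[180:350,130:310,::-1];b=eyes.grab_frame("top")[200:370,190:370,::-1]
cv2.imwrite("pics/c3.png",cv2.resize(np.hstack([a,b]),(800,378),interpolation=2))
E
```

```text
clock: 6.2
tool_pos: [0.4177, 0.257, 0.1914]
ee_rot: [-3.116, -0.384, -0.001]
force: [2.6, 5.2, -4.3]
finger_gap: 0.195
grasp_force: 29.3
clock: 7.2
tool_pos: [0.4194, 0.2501, 0.2136]
ee_rot: [-3.114, -0.384, 0.0]
force: [2.1, 7.1, -2.4]
finger_gap: 0.2
grasp_force: 29.3
```

View pics/c3.png

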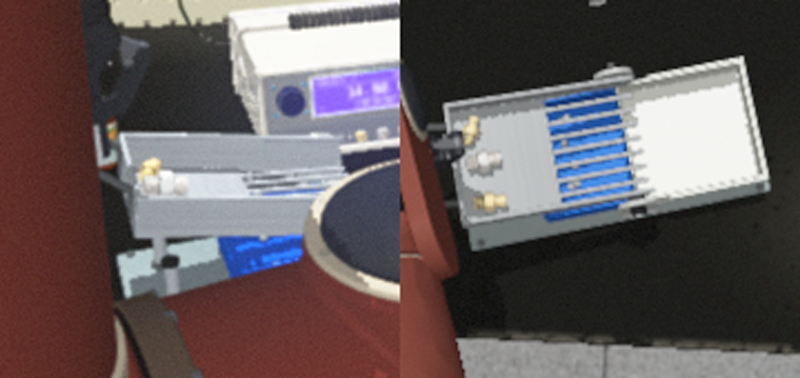

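```bash
python3 -m creep '[[0.0002,-0.0009,0.0022,0,0,0,0.01],[0.0002,-0.0009,0.0021,0,0,0,0.01],[0.0002,-0.0009,0.0021,0,0,0,0.01],[0.0002,-0.0009,0.0021,0,0,0,0.01],[0.0003,-0.0009,0.0021,0,0,0,0.01],[0.0003,-0.001,0.0021,0,0,0,0.01],[0.0003,-0.001,0.0021,0,0,0,0.01],[0.0003,-0.001,0.0021,0,0,0,0.01],[0,0,0,0,0,0,0.01],[0,0,0,0,0,0,0.01]]'
python3 -m creep '[[0,0,0,0,0,0,0.01],[0,0,0,0,0,0,0.01],[0,0,0,0,0,0,0.01],[0,0,0,0,0,0,0.01],[0,0,0,0,0,0,0.01],[0,0,0,0,0,0,0.01],[0,0,0,0,0,0,0.01],[0,0,0,0,0,0,0.01],[0,0,0,0,0,0,0.01],[0,0,0,0,0,0,0.01]]'
python3 - <<'E'
from h import *
a=eyes.grab_frame("top")[215:315,205:365,::-1]
cv2.imwrite("pics/c4.png",cv2.resize(a,(800,500),interpolation=2))
E
```

```text
clock: 8.3
tool_pos: [0.4212, 0.2431, 0.2309]
ee_rot: [-3.112, -0.384, 0.001]
force: [-0.4, 8.8, -0.6]
finger_gap: 0.198
grasp_force: 29.4
clock: 9.3
tool_pos: [0.4212, 0.2431, 0.2309]
ee_rot: [-3.112, -0.385, 0.001]
force: [-0.0, 8.8, -1.6]
finger_gap: 0.197
grasp_force: 29.4
```

View pics/c4.png

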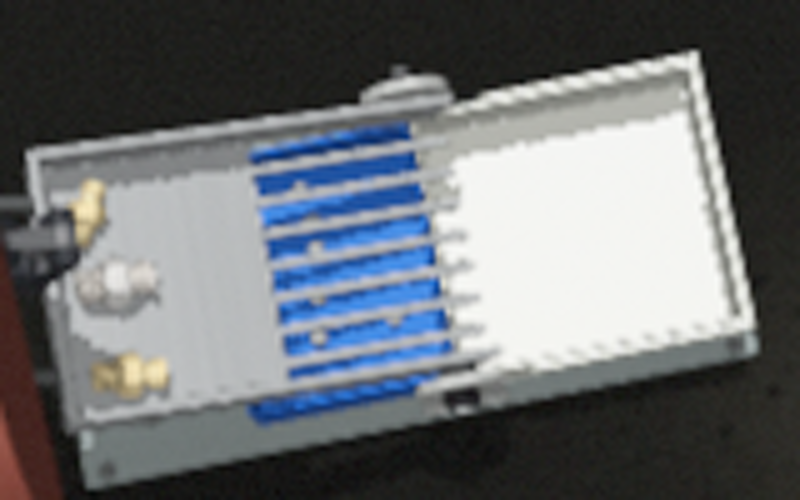

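```bash
python3 -m creep '[[0.0007,-0.0025,0.0049,0,0,0,0.01],[0.0007,-0.0025,0.0049,0,0,0,0.01],[0.0007,-0.0026,0.0048,0,0,0,0.01],[0.0007,-0.0027,0.0047,0,0,0,0.01],[0.0006,-0.0028,0.0047,0,0,0,0.01],[0.0006,-0.0025,0.0038,0,0,0,0.01],[0.0006,-0.0026,0.0037,0,0,0,0.01],[0.0006,-0.0026,0.0037,0,0,0,0.01],[0.0007,-0.0026,0.0037,0,0,0,0.01],[0.0007,-0.0027,0.0037,0,0,0,0.01]]'
python3 -m creep '[[0.0007,-0.0029,0.0035,0,0,0,0.01],[0.0007,-0.0029,0.0034,0,0,0,0.01],[0.0007,-0.003,0.0034,0,0,0,0.01],[0.0008,-0.003,0.0034,0,0,0,0.01],[0.0008,-0.003,0.0034,0,0,0,0.01],[0.0008,-0.0032,0.0032,0,0,0,0.01],[0.0008,-0.0032,0.0032,0,0,0,0.01],[0.0008,-0.0033,0.0031,0,0,0,0.01],[0.0009,-0.0033,0.0031,0,0,0,0.01],[0.0009,-0.0033,0.003,0,0,0,0.01]]'
```

```text
clock: 10.35
tool_pos: [0.4276, 0.218, 0.2746]
ee_rot: [-3.109, -0.386, 0.001]
force: [-3.5, 12.4, 2.9]
finger_gap: 0.197
grasp_force: 29.1
clock: 11.35
tool_pos: [0.4353, 0.1875, 0.3093]
ee_rot: [-3.107, -0.387, 0.0]
force: [-8.8, 13.9, 11.3]
finger_gap: 0.2
grasp_force: 29.3
```

```bash
python3 -m creep '[[0.0006,-0.0032,0.0032,0,0,0,0.01],[0.0006,-0.0032,0.0031,0,0,0,0.01],[0.0006,-0.0033,0.0031,0,0,0,0.01],[0.0006,-0.0033,0.003,0,0,0,0.01],[0.0006,-0.0033,0.0029,0,0,0,0.01],[0.0008,-0.0037,0.0026,0,0,0,0.01],[0.0009,-0.0038,0.0025,0,0,0,0.01],[0.0009,-0.0038,0.0024,0,0,0,0.01],[0.0009,-0.0038,0.0024,0,0,0,0.01],[0.0009,-0.0039,0.0023,0,0,0,0.01]]'
python3 - <<'E'
from h import *
a=eyes.grab_frame("top")[200:330,180:370,::-1]
cv2.imwrite("pics/c5.png",cv2.resize(a,(760,520),interpolation=2))
E
```

```text
clock: 12.35
tool_pos: [0.4441, 0.1508, 0.3367]
ee_rot: [-3.111, -0.387, -0.007]
force: [1.9, 7.6, 7.1]
finger_gap: 0.202
grasp_force: 30.7
```

View pics/c5.png

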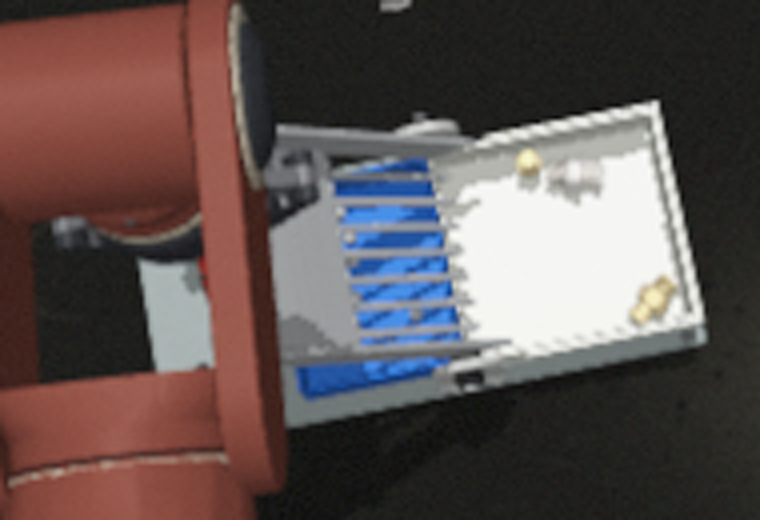

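```bash
python3 -m creep '[[-0.0009,0.0039,-0.0022,0,0,0,0.01],[-0.0009,0.0038,-0.0024,0,0,0,0.01],[-0.0009,0.0038,-0.0024,0,0,0,0.01],[-0.0009,0.0038,-0.0025,0,0,0,0.01],[-0.0009,0.0037,-0.0026,0,0,0,0.01],[-0.0009,0.0036,-0.0027,0,0,0,0.01],[-0.0008,0.0036,-0.0027,0,0,0,0.01],[-0.0008,0.0036,-0.0028,0,0,0,0.01],[-0.0008,0.0035,-0.0028,0,0,0,0.01],[-0.0008,0.0035,-0.0028,0,0,0,0.01]]'
python3 -m creep '[[-0.0009,0.0033,-0.003,0,0,0,0.01],[-0.0009,0.0033,-0.0031,0,0,0,0.01],[-0.0008,0.0033,-0.0031,0,0,0,0.01],[-0.0008,0.0032,-0.0032,0,0,0,0.01],[-0.0008,0.0032,-0.0032,0,0,0,0.01],[-0.0008,0.003,-0.0034,0,0,0,0.01],[-0.0008,0.003,-0.0034,0,0,0,0.01],[-0.0007,0.003,-0.0034,0,0,0,0.01],[-0.0007,0.0029,-0.0034,0,0,0,0.01],[-0.0007,0.0029,-0.0035,0,0,0,0.01]]'
```

```text
clock: 13.4
tool_pos: [0.4353, 0.1867, 0.3096]
ee_rot: [-3.115, -0.386, -0.004]
force: [-0.6, 4.0, 4.2]
finger_gap: 0.197
grasp_force: 31.0
clock: 14.4
tool_pos: [0.4276, 0.2171, 0.2755]
ee_rot: [-3.118, -0.385, -0.003]
force: [3.3, 4.3, 1.6]
finger_gap: 0.194
grasp_force: 32.1
```

```bash
python3 -m creep '[[-0.0007,0.0027,-0.0037,0,0,0,0.01],[-0.0007,0.0026,-0.0037,0,0,0,0.01],[-0.0006,0.0026,-0.0037,0,0,0,0.01],[-0.0006,0.0026,-0.0037,0,0,0,0.01],[-0.0006,0.0025,-0.0038,0,0,0,0.01],[-0.0006,0.0028,-0.0047,0,0,0,0.01],[-0.0007,0.0027,-0.0047,0,0,0,0.01],[-0.0007,0.0026,-0.0048,0,0,0,0.01],[-0.0007,0.0025,-0.0049,0,0,0,0.01],[-0.0007,0.0025,-0.0049,0,0,0,0.01]]'
```

```text
clock: 15.4
tool_pos: [0.421, 0.2426, 0.2322]
ee_rot: [3.116, 0.385, 0.002]
force: [6.0, 0.8, -0.2]
finger_gap: 0.202
grasp_force: 33.0
```

```bash
python3 -m creep '[[-0.0003,0.0014,-0.0034,0,0,0,0.01],[-0.0003,0.0014,-0.0034,0,0,0,0.01],[-0.0003,0.0013,-0.0034,0,0,0,0.01],[-0.0003,0.0013,-0.0035,0,0,0,0.01],[-0.0003,0.0012,-0.0035,0,0,0,0.01],[-0.0003,0.0012,-0.0035,0,0,0,0.01],[-0.0003,0.0011,-0.0035,0,0,0,0.01],[-0.0002,0.0011,-0.0035,0,0,0,0.01],[-0.0002,0.001,-0.0035,0,0,0,0.01],[-0.0002,0.001,-0.0035,0,0,0,0.01]]'
python3 -m creep '[[-0.0002,0.001,-0.0033,0,0,0,0.01],[-0.0002,0.0009,-0.0033,0,0,0,0.01],[-0.0002,0.0009,-0.0033,0,0,0,0.01],[-0.0002,0.0008,-0.0033,0,0,0,0.01],[-0.0002,0.0008,-0.0033,0,0,0,0.01],[-0.0001,0.0007,-0.0033,0,0,0,0.01],[-0.0001,0.0006,-0.0025,0,0,0,0.01],[-0.0001,0.0005,-0.002,0,0,0,0.01],[-0.0001,0.0004,-0.0015,0,0,0,0.01],[0,0,0,0,0,0,0.01]]'
```

```text
clock: 16.4
tool_pos: [0.418, 0.2551, 0.1977]
ee_rot: [-3.118, -0.385, -0.001]
force: [3.3, 4.7, 0.4]
finger_gap: 0.199
grasp_force: 34.1
clock: 17.4
tool_pos: [0.4164, 0.2612, 0.1718]
ee_rot: [3.117, 0.385, -0.0]
force: [5.3, 0.1, -1.2]
finger_gap: 0.199
grasp_force: 34.4
```

```bash
python3 -m creep '[[0,0.0002,-0.001,0,0,0,0.01],[0,0.0001,-0.001,0,0,0,0.01],[0,0,-0.0005,0,0,0,0.01],[0,0,0,0,0,0,0.01],[0,0,0,0,0,0,0.02],[0,0,0,0,0,0,0.022],[0,0,0,0,0,0,0.03],[0,0,0,0,0,0,0.04],[0,0,0,0,0,0,0.04],[0,0,0,0,0,0,0.04]]'
```

```text
clock: 18.4
tool_pos: [0.4163, 0.2619, 0.1697]
ee_rot: [-3.118, -0.385, 0.001]
force: [-0.1, -1.0, -0.1]
finger_gap: 0.472
grasp_force: 0.0
```

Rise straight up, then move back clear toward the right.

```bash
python3 -m creep '[[0,0,0.01,0,0,0,0.04],[0,0,0.01,0,0,0,0.04],[0,0,0.015,0,0,0,0.04],[0,0,0.02,0,0,0,0.04],[0,0,0.02,0,0,0,0.04],[0,0,0.02,0,0,0,0.04],[0,0,0.02,0,0,0,0.04],[0,0,0.02,0,0,0,0.04],[0,0,0,0,0,0,0.04],[0,0,0,0,0,0,0.04]]'
python3 -m creep '[[0.0035,-0.045,0,0,0,0,0.04],[0.0035,-0.045,0,0,0,0,0.04],[0.0035,-0.045,0,0,0,0,0.04],[0.0035,-0.045,0,0,0,0,0.04],[0.0035,-0.045,0,0,0,0,0.04],[0.0035,-0.045,0,0,0,0,0.04],[0.0035,-0.045,0,0,0,0,0.04],[0.0035,-0.045,0,0,0,0,0.04],[0.0035,-0.045,0,0,0,0,0.04],[0,-0.03,0,0,0,0,0.04]]'
python3 -m creep '[[0,-0.03,0,0,0,0,0.04],[0,-0.03,0,0,0,0,0.04],[0,-0.03,0,0,0,0,0.04],[0,-0.02,0,0,0,0,0.04],[0,0,0,0,0,0,0.04],[0,0,0,0,0,0,0.04],[0,0,0,0,0,0,0.04],[0,0,0,0,0,0,0.04],[0,0,0,0,0,0,0.04],[0,0,0,0,0,0,0.04]]'
python3 - <<'E'
from h import *
i=eyes.grab_frame("top")[...,::-1];print(project("top",[.4166,.262,.117]),red(i[...,::-1],170,225,240,310).mean(0))
a=i[150:350,150:450];s=eyes.grab_frame("scene")[200:340,140:350,::-1]
cv2.imwrite("pics/c6.png",cv2.resize(a,(800,533),interpolation=2));cv2.imwrite("pics/c7.png",cv2.resize(s,(800,533),interpolation=2))
E
```

```text
clock: 19.4
tool_pos: [0.4166, 0.2619, 0.3058]
ee_rot: [-3.117, -0.385, -0.003]
force: [0.2, -0.9, -0.6]
finger_gap: 0.471
grasp_force: 0.0
clock: 20.4
tool_pos: [0.4472, -0.1756, 0.3032]
ee_rot: [-3.117, -0.382, 0.003]
force: [0.5, 1.0, -0.3]
finger_gap: 0.469
grasp_force: 0.0
clock: 21.4
tool_pos: [0.4481, -0.2827, 0.305]
ee_rot: [3.118, 0.386, 0.0]
force: [0.4, -0.4, -0.5]
finger_gap: 0.466
grasp_force: 0.0
[[195.82964397 278.0326818 ]] [195.86192469 278.0460251 ]
```

View pics/c6.png

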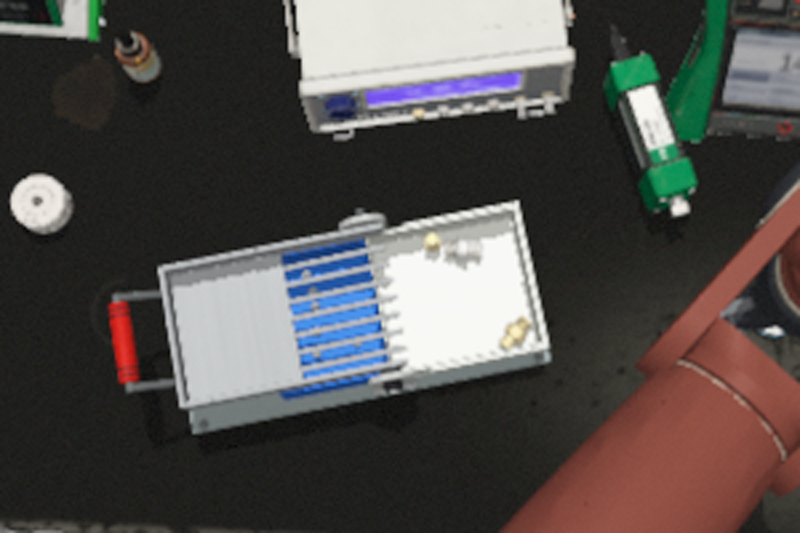

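View pics/c7.png

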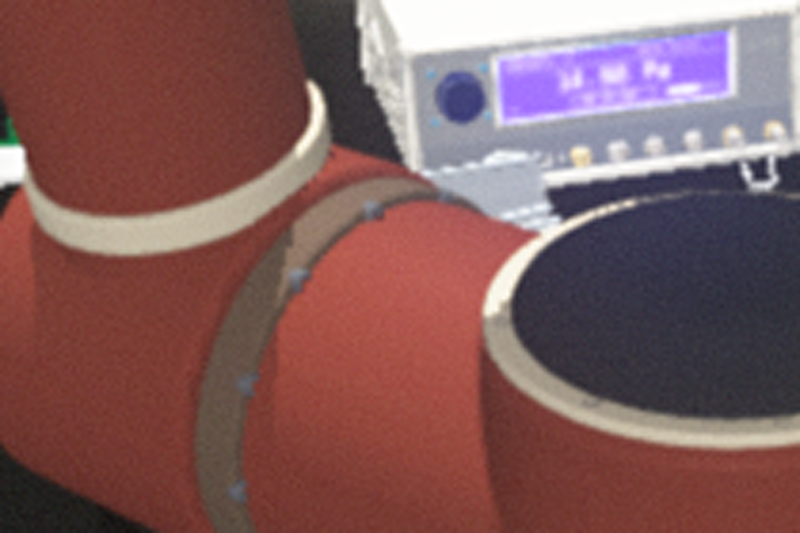

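The top view shows the tray back at rest, with the grip at the same pixel (196,278) as at the start. All three fittings are in the white box, the balls are in the blue pan, and the bystanders I can see have not moved. The scene view is blocked by the arm.

```bash
python3 -c "
from bench import close_job;print(close_job())"
```

```text
the job is handed in; nothing more can be done
None
```

I handed the job in at about 21 s of the allowed 48 s: all six balls dropped into the blue pan, the three fittings are in the white box, and the tray was lowered gently to its rest and released; the hand-in returned no verdict.

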